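# Zero the sheet counter and hold the creaser's stop at its third click

## Robot

A 6-joint arm with a two-finger parallel gripper is mounted at the origin on the work surface. World frame = base frame: x ahead of the robot, y to its left, z up, the work surface at z = 0. Lengths are in m, angles in degrees, forces in N, time in s.
With the tool pointing down it reaches from about 0.4 to 0.825 m from the base axis. Payload 7 kg.
Tool frame: the origin (TCP) lies midway between the tips of the shut fingers; the grasp point (between the pads) lies 19 mm behind it; z points along the fingers, y is the direction in which the jaws open and shut (so a half turn about z gives the same grasp; the last joint's range is limited). The gripper opens to 88 mm and grips with 3 to 60 N. Pads are 19 mm wide; open, the fingers measure 130 mm over their backs; the gripper's body (78 mm by 193 mm) begins 47 mm behind the grasp point.
Start: joints at [-57.863, 20.546, 0.682, 0, -70.136, -16.507], TCP at [0.182, -0.65, 0.227] pointing down, gripper open.
Joint ranges: [-176.03, 176.03], [-82.01, 121.73], [-58.28, 71.71], [-173.87, 95.51], [-174.79, -0.11], [-173.66, 173.66]. Speed limits (degrees/s): [136.94, 136.94, 172.46, 180, 180, 180].

## Interface

Orientations are given as [roll, pitch, yaw] about the fixed x, y, z axes, in that order (R = Rz(yaw) Ry(pitch) Rx(roll)).
In Python, from plant import sensors, cams, job gives the robot as it stands.
- The arm moves only by the tool move_arm, never from a script. Its argument "commands" is a list of rows, each a list of 7 numbers: the finger opening in cm, from 0 to 8.76, then the shift along the tool's x, y, z in cm, then the turn, a rotation vector about the tool's x, y, z in rad. In form: [[hand, x, y, z, wx, wy, wz], ...]. A call has exactly 8 rows; each row is the pose to reach, as a shift and turn from the pose commanded when the call began, along the tool's axes at that moment; what a row does not reach only later rows make up. A row lasts 1/8 s, in which the tool goes at most 62.5 mm and 10.7 degrees, less where a joint would pass 70% of its speed; a pose out of reach is approached as far as the arm can. A call with a gripper value outside its range is refused whole. The fingers move at their own pace and stop on an object; the grip force is fixed at half the most. Time passes only in rows, so rows that repeat a pose let the fingers close, or fill a call up. It gives the time, the measured TCP pose, the force and the opening at its end, in the units of the state.
- sensors.get_obs(): the state, without advancing time (a new reading comes with each control period).
- cams.snapshot(name): name is "side" or "top" or "wrist"; returns a dict with "frame" (400x640x3 uint8, red, green, blue), "camera_matrix" (3x3 intrinsics, pixels), "R" (3x3) and "t" (3): a world point X has camera coordinates R X + t. Camera axes: x right, y down, z forward; pixel columns grow to the right and rows downward; lengths in m; the calibration is good to about 2 mm. A picture is of the moment at which its call begins. There is no depth.
- job.close_job(): hands the job in, once; it reports no verdict.
The state is a dict: "clock": time; "joint_pos": joint angles; "qvel": joint speeds; "tau": joint torques, N m; "tool_pos": TCP position; "orientation": TCP orientation; "force": force on the tool from outside, world axes, zero at the start; "moment": the same for the moment, N m; "opening": finger opening in m.
Only numpy, scipy, OpenCV 4.12 (cv2) and the standard library are available. Lean on these libraries where they do the work, as an engineer would, in place of code of your own. Each camera call takes 0.05 s, during which the arm holds its last target.

## Task

On the print-finishing bench, first turn the sheet counter's reset knob anticlockwise until its pointer is fully back at the zero stop. Then grip the creaser's larger stop knob, turn it clockwise from home, counting the clicks, to the third stop without going on to the fourth, and finish while still holding it there in the gripper: it is sprung and runs back home if let go. Leave the counter at zero and the loose things on the bench where they are.

Things in the scene. Friction and masses are not known exactly. Their poses are not given: they have to be found in the camera images.
- reset (a joint): Angle (rad) of the sheet counter's reset knob and pointer from the zero stop. 0 = against the stop; positive = clockwise from above. Starts between 0.7 and 1.3; turn anticlockwise to reach 0. Light even friction (0.03 N m): it stays where it is left. Hard stop at 0, other end at 2.4.
- reset_grip (a point): Grip point of the reset knob, on its upright axis, 69 mm above the table, at the dial's centre. Upright dark steel bar 32 mm long, 10 mm thick, its top 80 mm above the table; a round collar 32 mm across under it reaches up to 52 mm. Site axes turn with the knob: x along the bar, y across its thickness, z up; the thin black pointer lies along -x.
- counter: Sheet counter, fixed: grey box 130 x 120 x 38 mm with a round white dial 106 mm across on top (face 41 mm above the table) and the reset knob in its middle. The zero stop is a small pin by the dial's rim, on the counter's -x side. Origin on the table under the knob axis.
- index (a joint): Angle (rad) of the creaser's stop knob. 0 = home, where it starts; positive = clockwise from above. Clicks every 24 degrees: 0.419, 0.838, third 1.257, fourth 1.676; end 2.09. Torque rises to a crest between clicks, then drops (+-0.08 N m). A stronger return spring (0.10 N m at home, 0.155 at the third click) runs it home if let go, so turn it in a single grasp.
- index_grip (a point): Grip point of the stop knob, on its upright axis, 66 mm above the table, at the centre of the creaser's steel plate. Upright black bar 46 mm long, 14 mm thick, its top 77 mm above the table; a round skirt 48 mm across under it reaches up to 44 mm. Site axes turn with the knob: x along the bar, y across its thickness, z up; the aluminium pointer lies along -x.
- creaser: Bench creaser, fixed: grey bed 210 x 180 x 30 mm with a round steel plate 100 mm across (face 36 mm above the table) that has six black stop marks by its rim (home, then five clicks) and the stop knob in its middle; a steel rail (44 mm high, end posts 52 mm) stands 122 mm from the knob axis, along +x. Origin on the table under the knob axis.
- card_block: Bystander, loose, to be left alone: block of blank cards, 45 x 110 x 12 mm, lying on the creaser's bed behind the knob (long side across). Origin at the centre of its underside.
- ink_tin: Bystander, loose, to be left alone: small closed ink tin, 68 mm across, 55 mm tall, standing beside the sheet counter. Origin at the centre of its underside.
- wood_stamp: Bystander, loose, to be left alone: turned wooden hand stamp, 38 mm across, 72 mm tall, standing behind the sheet counter. Origin at the centre of its underside.
- type_block: Bystander, loose, to be left alone: wooden block, 50 x 35 x 23 mm, on the table between the robot and the two devices. Origin at the centre of its underside.
- bone_folder: Bystander, loose, to be left alone: flat white folding stick, 150 x 22 x 5 mm, on the table at the left. Origin at the centre of its underside.
- glue_pot: Bystander, loose, to be left alone: closed glue jar, 64 mm across, 85 mm tall, at the back of the table. Origin at the centre of its underside.
- palette_knife: Bystander, loose, to be left alone: palette knife lying on the table at the right. Origin near its middle, x along its length.
- mug: Bystander, loose, to be left alone: blue mug, 80 mm across, 90 mm tall, at the back of the table. Origin at the centre of its underside.

How it is judged:
By the outcome, as a careful person would: the job done as asked, in the order asked, and still so for the second after the job is handed in, while the arm keeps its last pose, push and grip.
It also fails if it takes over 51 s, if anything falls off the work surface, if the arm or the gripper's body presses on something with over 40 N, if the wrist force passes 120 N, or if a joint passes its speed limit or range.

## Working session

There is one attempt and no reset: what is moved stays moved. The work goes in short steps, Python scripts to look and compute and a tool call to move; the robot and the scene stay as the last step left them, time stands still between calls to the robot, and variables do not carry over. Pictures are saved under pics/ and viewed, and the job is handed in when it is done.

Besides the shell and the picture viewer there is one more tool, called as name(argument=value, ...) on one line, values as JSON. move_arm: Moves the arm, as the interface text tells. Its arguments: {"type":"object","properties":{"commands":{"type":"array"}},"required":["commands"]}

```bash
ls; mkdir -p pics; python3 - <<'E'
from plant import sensors,cams
import cv2
o=sensors.get_obs()
for k,v in o.items(): print(k,v)
for n in("side","top","wrist"):
    s=cams.snapshot(n); cv2.imwrite(f"pics/{n}0.png",s["frame"][:,:,::-1]); print(n,s["camera_matrix"].tolist(),s["R"].tolist(),s["t"].tolist())
E
```

```text
pics
clock 0.0
joint_pos [-5.78619919e+01  2.05908270e+01  6.34158148e-01 -1.90953702e-02
 -7.01364688e+01 -1.65074132e+01]
qvel [-0.00163777 -0.05691849  0.09633371 -0.03905817 -0.046522    0.08595819]
tau [-1.63360477e-03 -5.82714951e+01  2.93061233e+01  6.99728251e+00
  6.99762837e-03 -2.05653159e-04]
tool_pos [ 0.18171026 -0.64957493  0.2256357 ]
orientation [ 1.79905600e+02 -9.25544424e-03 -1.64375900e+02]
force [-0.15587974  0.03916184  0.00699586]
moment [-0.01351432  0.02162832 -0.03320669]
opening 0.08821407111170432
side [[363.670579736504, 0.0, 318.53273351552673], [0.0, 363.670579736504, 201.47996909078245], [0.0, 0.0, 1.0]] [[-0.879925583787786, -0.4748907721629953, -0.014481764745984468], [-0.27984515892578105, 0.5426759303044321, -0.79195297947165], [0.3839500670940537, -0.6928070360372025, -0.6104103183890475]] [0.5185661590707826, 0.24236953493358482, 0.8540430630381042]
top [[487.87966822364297, 0.0, 323.5533674732242], [0.0, 487.87966822364297, 200.83856694912373], [0.0, 0.0, 1.0]] [[-0.02811558116427654, -0.9995966141623546, -0.004015351908855643], [-0.9852433206502901, 0.0283898865149574, -0.16878866507457613], [0.1688345735025399, -0.0007894927642537155, -0.985644085606661]] [-0.002908513118714814, 0.5951269099715892, 1.654892268687366]
wrist [[340.85591176696266, 0.0, 315.29587765568266], [0.0, 340.85591176696266, 196.29490325321368], [0.0, 0.0, 1.0]] [[-0.2686404032855643, 0.9632399814065353, 0.0010353465636398], [0.9230754674361145, 0.2571313762534837, 0.28603345392381646], [0.27525263875241607, 0.0777958454284471, -0.9582190727041]] [0.6745022841189136, -0.03586497075610171, 0.389292596350688]
```

View pics/top0.png

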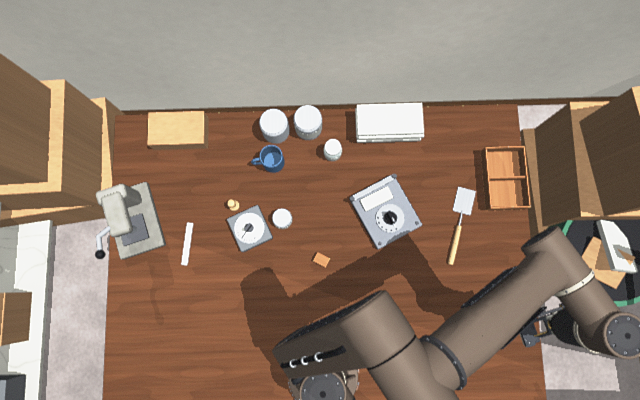

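View pics/side0.png

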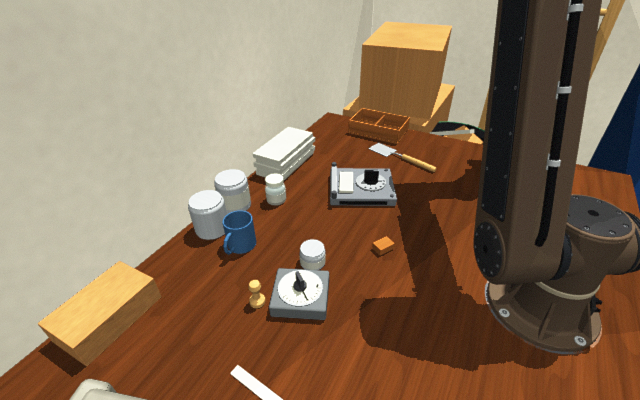

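View pics/wrist0.png

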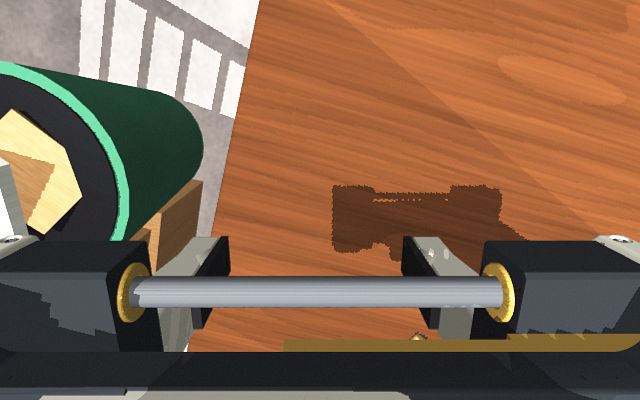

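The top view shows the counter dial at about (248,229) and the creaser knob at about (390,218). The side view shows the same two at (300,288) and (372,180). Next I'll enlarge both and measure them.

```bash
cat > h.py <<'E'
import numpy as np,cv2
from plant import sensors,cams
def ray(s,u,v,z):
    d=s["R"].T@np.linalg.inv(s["camera_matrix"])@np.array([u,v,1.]); c=-s["R"].T@s["t"]
    return c+d*(z-c[2])/d[2]
def proj(s,X):
    p=s["camera_matrix"]@(s["R"]@np.array(X)+s["t"]); return p[:2]/p[2]
def crop(s,u,v,r,k,name):
    f=s["frame"][max(0,v-r):v+r,max(0,u-r):u+r,::-1]
    cv2.imwrite(name,cv2.resize(f,None,fx=k,fy=k,interpolation=cv2.INTER_CUBIC))
def rect(s,c,z,h,n,name):
    """rectify plane z around c; image right=+x? : columns = -y, rows = -x (top-like)"""
    pts=[[c[0]+h,c[1]+h,z],[c[0]+h,c[1]-h,z],[c[0]-h,c[1]-h,z],[c[0]-h,c[1]+h,z]]
    H=cv2.getPerspectiveTransform(np.float32([proj(s,p) for p in pts]),np.float32([[0,0],[n,0],[n,n],[0,n]]))
    im=cv2.warpPerspective(s["frame"][:,:,::-1],H,(n,n),flags=cv2.INTER_CUBIC); 
    if name: cv2.imwrite(name,im)
    return im
E
python3 - <<'E'
from h import *
t=cams.snapshot("top"); s=cams.snapshot("side")
a=[]
for (u,v),(us,vs),z in (((248,229),(300,288),.041),((390,218),(372,182),.036)):
    c=ray(t,u,v,z); print(c, ray(s,us,vs,z))
    i1=rect(t,c,z,.075,390,None); i2=rect(s,c,z,.075,390,None); a.append(np.hstack([i1,i2]))
cv2.imwrite("pics/r1.png",cv2.resize(np.vstack(a),(600,600)) )
E
```

```text
[0.50453946 0.24602178 0.041     ] [0.50473307 0.24689987 0.041     ]
[ 0.5296298  -0.25080552  0.036     ] [ 0.52000002 -0.24448611  0.036     ]
```

View pics/r1.png

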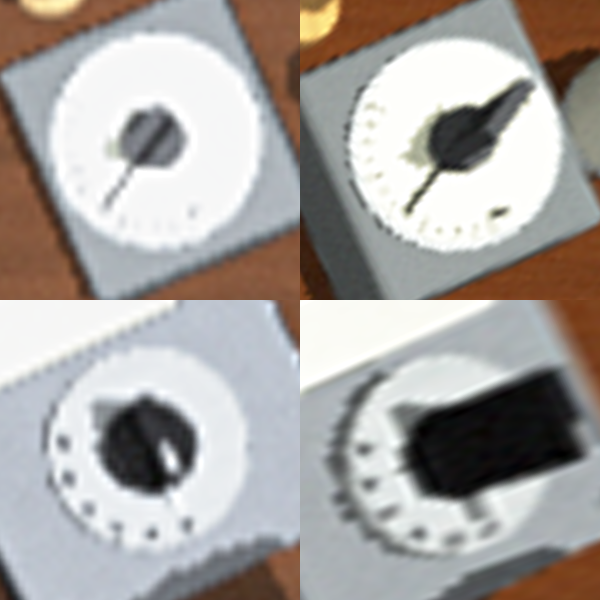

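The rectified views (up = +x, left = +y, 0.5 mm/px) show the counter pointer at the lower left and the zero pin at the lower right. The creaser pointer sits at its lower-right home mark. Next I'll fit the dial circles and the pointers.

```bash
cat > fit.py <<'E'
from h import *
def dial(s,c,z,R,thr=225,h=.075,n=600):
    im=rect(s,c,z,h,n,None); g=im.min(2)
    m=cv2.morphologyEx((g>thr).astype(np.uint8),cv2.MORPH_OPEN,np.ones((9,9)))
    cs,_=cv2.findContours(m,cv2.RETR_EXTERNAL,cv2.CHAIN_APPROX_NONE)
    k=min(cs,key=lambda q:np.hypot(*(q.mean((0,1))-n/2))-0.01*len(q))
    p=cv2.convexHull(k); e=cv2.fitEllipse(p)
    f=2*h/n; u,v=e[0]
    return np.array([c[0]+h-v*f,c[1]+h-u*f]),np.array(e[1])*f*1000,im
E
python3 - <<'E'
from fit import *
for n in("top","side"):
    s=cams.snapshot(n)
    for c,z,ths in (((.5045,.246),.041,(200,220)),((.527,-.249),.036,(205,215,222))):
        for th in ths: r=dial(s,c,z,0,th); print(n,th,r[0],r[1])
E
```

```text
top 200 [0.50935888 0.24298398] [107.55647278 109.64020538]
top 220 [0.50945824 0.24302445] [105.32777405 107.46109772]
top 205 [ 0.53084551 -0.25083335] [ 99.42250061 102.27037811]
top 215 [ 0.53088051 -0.25053987] [ 98.05437469 100.3571167 ]
top 222 [ 0.53086388 -0.25035821] [97.00927734 98.98529816]
side 200 [0.50712326 0.24318042] [105.74916077 106.90118408]
side 220 [0.50709361 0.24333585] [104.67378998 105.56782532]
side 205 [ 0.5277583 -0.2509072] [96.34890747 98.6594696 ]
side 215 [ 0.52938577 -0.24641771] [85.28125    95.86338806]
side 222 [ 0.54572187 -0.23973916] [53.19199371 81.93647003]
```

```bash
cat > mv.py <<'E'
from h import *
import sys
from scipy.spatial.transform import Rotation as Ro
def to(*wps):
    o=sensors.get_obs(); R=Ro.from_euler("xyz",o["orientation"],degrees=True); p=np.array(o["tool_pos"])
    print("t",o["clock"],"pos",p.round(4),"rpy",o["orientation"].round(2),"open",round(o["opening"],4),"F",o["force"].round(1),"M",o["moment"].round(3),"j",o["joint_pos"].round(1))
    for x,y,z,yaw in wps:
        d=R.inv().apply(np.array([x,y,z])-p)*100; r=(R.inv()*Ro.from_euler("xyz",[180,0,yaw],degrees=True)).as_rotvec()
        print(d.round(2),r.round(4))
E
python3 -c "
from mv import *
to((.5,-.25,.2,-170),(.5,0,.2,-190),(.508,.243,.16,148))"
```

```text
t 0.35 pos [ 0.1818 -0.6499  0.2263] rpy [ 179.98   -0.   -164.37] open 0.0873 F [ 0.4  0.6 -0.9] M [-0.016 -0.009 -0.013] j [-57.9  20.6   0.7  -0.  -70.1 -16.5]
[-41.42  29.94   2.64] [ 0.0004 -0.0001  0.0982]
[-48.15  54.02   2.65] [ 4.000e-04 -2.000e-04  4.473e-01]
[-55.47  77.2    6.66] [ 4.000e-04 -2.000e-04  8.313e-01]
```

move_arm(commands=[[8.7,-5.2,3.7,0.3,0,0,0.01],[8.7,-10.4,7.5,0.7,0,0,0.02],[8.0,-15.5,11.2,1,0,0,0.04],[7,-20.7,15,1.3,0,0,0.05],[6,-26,18.7,1.6,0,0,0.06],[5,-31,22.5,2,0,0,0.07],[5,-36.2,26.2,2.3,0,0,0.09],[5,-41.4,30,2.6,0,0,0.1]])

```text
clock: 1.35
tool_pos: [0.4934, -0.2572, 0.2014]
orientation: [-180.0, 0.0, -170.1]
force: [0.7, -1.2, -0.2]
opening: 0.05
```

```bash
python3 -c "
from mv import *
to((.5,0,.2,-190),(.508,.243,.2,148))"
```

```text
t 1.35 pos [ 0.4934 -0.2572  0.2014] rpy [-1.7998e+02  5.0000e-02 -1.7011e+02] open 0.05 F [ 0.7 -1.2 -0.2] M [-0.119 -0.133  0.027] j [ -7.4  10.5 -16.6   0.  -62.9 -72.8]
[-5.06 25.22  0.14] [-2.000e-04  9.000e-04  3.471e-01]
[-10.02  49.02   0.13] [-1.000e-04  9.000e-04  7.311e-01]
```

```bash
python3 -c "
from mv import *
to((.5,0,.2,-90),(.505,.1,.2,-60))"
```

```text
t 1.35 pos [ 0.4934 -0.2572  0.2014] rpy [-1.7998e+02  5.0000e-02 -1.7011e+02] open 0.05 F [ 0.7 -1.2 -0.2] M [-0.119 -0.133  0.027] j [ -7.4  10.5 -16.6   0.  -62.9 -72.8]
[-5.06 25.22  0.14] [-9.0000e-04  4.0000e-04 -1.3982e+00]
[-7.27 34.99  0.14] [-1.0000e-03  2.0000e-04 -1.9218e+00]
```

move_arm(commands=[[5,-0.6,3.2,0,0,0,-0.17],[5,-1.3,6.4,0,0,0,-0.34],[5,-1.9,9.6,0,0,0,-0.51],[5,-2.6,12.8,0,0,0,-0.68],[5,-3.2,16,0,0,0,-0.85],[5,-3.8,19.2,0,0,0,-1.02],[5,-4.5,22.3,0,0,0,-1.19],[5,-5.1,25.2,0,0,0,-1.36]])

```text
clock: 2.35
tool_pos: [0.4992, -0.0008, 0.2014]
orientation: [-180.0, 0.0, -91.8]
force: [0.6, 0.8, -0.5]
opening: 0.0501
```

```bash
python3 -c "
from mv import *
to((.508,.243,.2,-32),(.508,.243,.16,-32))"
```

```text
t 2.35 pos [ 0.4992 -0.0008  0.2014] rpy [-1.7997e+02  1.0000e-02 -9.1840e+01] open 0.0501 F [ 0.6  0.8 -0.5] M [0.009 0.075 0.05 ] j [ 22.5   5.  -23.2  -0.  -61.8 -24.3]
[-24.39  -0.1    0.14] [-6.0000e-04 -0.0000e+00 -1.0444e+00]
[-24.39  -0.1    4.14] [-6.0000e-04 -0.0000e+00 -1.0444e+00]
```

move_arm(commands=[[5,-4,0,0,0,0,-0.15],[5,-8,0,0.5,0,0,-0.3],[5,-12,0,1,0,0,-0.45],[5,-16,0,2,0,0,-0.6],[5,-20,0,3,0,0,-0.75],[5,-24.4,-0.1,4,0,0,-0.9],[5,-24.4,-0.1,4.1,0,0,-1.04],[5,-24.4,-0.1,4.1,0,0,-1.04]])

```text
clock: 3.35
tool_pos: [0.5092, 0.2422, 0.1598]
orientation: [180.0, 0.0, -32.6]
force: [-0.2, -0.2, 0.4]
opening: 0.0502
```

```bash
python3 -c "
from mv import *
to((.508,.243,.1,-32))
w=cams.snapshot('wrist');cv2.imwrite('pics/w1.png',w['frame'][:,:,::-1])
s=cams.snapshot('side'); t=cams.snapshot('top')
c=(.508,.243)
a=np.hstack([rect(x,c,z,.07,390,None) for x,z in ((w,.043),(w,.08))]);cv2.imwrite('pics/w1r.png',a)
np.savez('w1.npz',**w)
"
```

```text
t 3.35 pos [0.5092 0.2422 0.1598] rpy [ 1.7996e+02  1.0000e-02 -3.2600e+01] open 0.0502 F [-0.2 -0.2  0.4] M [-0.068  0.155 -0.029] j [ 45.3  13.3 -18.9  -0.  -57.9  12.1]
[-0.15 -0.01  5.98] [ 0.0007  0.0002 -0.0104]
```

View pics/w1.png

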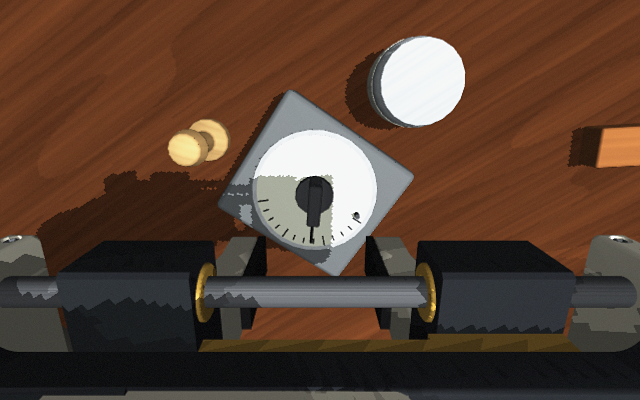

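View pics/w1r.png

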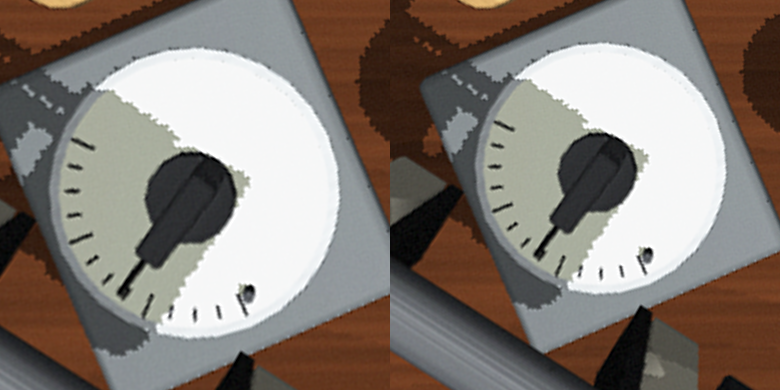

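The wrist view shows the knob at (313,195), the pointer straight below it at (311,240), and the zero pin at (356,215). Rectified, the axis is at about (0.509, 0.243), the pointer at 144° and the zero mark at about -158°. So roughly 58° anticlockwise is needed. I'll descend straddling the bar.

move_arm(commands=[[4.4,0,0,2,0,0,0.02],[4.4,0,0,4,0,0,0.03],[4.4,0,0,6,0,0,0.03],[4.4,0,0,8,0,0,0.03],[4.4,0,0,9.4,0,0,0.03],[4.4,0,0,10.3,0,0,0.03],[4.4,0,0,10.3,0,0,0.03],[4.4,0,0,10.3,0,0,0.03]])

```text
clock: 4.5
tool_pos: [0.5099, 0.2421, 0.0577]
orientation: [-179.9, -0.0, -34.3]
force: [-0.2, 0.2, -0.8]
opening: 0.0443
```

```bash
python3 -c "
from mv import *
to((.509,.243,.057,-34))
w=cams.snapshot('wrist');cv2.imwrite('pics/w2.png',w['frame'][:,:,::-1])
"
```

```text
t 4.5 pos [0.5099 0.2421 0.0577] rpy [-1.7995e+02 -2.0000e-02 -3.4320e+01] open 0.0443 F [-0.2  0.2 -0.8] M [-0.091  0.138  0.051] j [ 45.3  19.8 -25.4   0.  -44.7  10.4]
[-0.12 -0.02  0.07] [-0.0009 -0.0003 -0.0055]
```

View pics/w2.png

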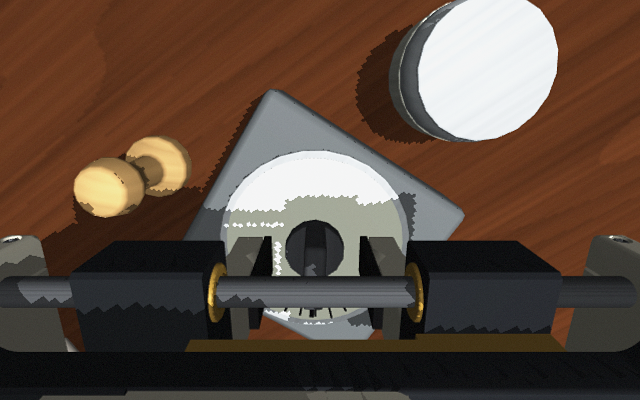

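The bar is centred between the open fingers at about (315,250). I'll close on it.

move_arm(commands=[[3,-0.1,0,0,0,0,0],[1.8,-0.1,0,0,0,0,0],[0.8,-0.1,0,0,0,0,0],[0.5,-0.1,0,0,0,0,0],[0.5,-0.1,0,0,0,0,0],[0.5,-0.1,0,0,0,0,0],[0.5,-0.1,0,0,0,0,0],[0.5,-0.1,0,0,0,0,0]])

```text
clock: 5.55
tool_pos: [0.5092, 0.2433, 0.0573]
orientation: [-179.9, -0.0, -34.3]
force: [1.8, 4.7, -2.2]
opening: 0.0095
```

```bash
python3 -c "
from mv import *
to((.509,.243,.057,22))
"
```

```text
t 5.55 pos [0.5092 0.2433 0.0573] rpy [-1.799e+02 -1.000e-02 -3.429e+01] open 0.0095 F [ 1.8  4.7 -2.2] M [ 1.784 -0.487  0.007] j [ 45.4  19.8 -25.5  -0.  -44.6  10.3]
[-0.    0.04  0.03] [-0.0015 -0.0011 -0.9825]
```

move_arm(commands=[[0.5,-0.1,-0.1,0,0,0,-0.06],[0.5,-0.1,-0.1,0,0,0,-0.18],[0.5,-0.1,-0.1,0,0,0,-0.32],[0.5,-0.1,-0.1,0,0,0,-0.46],[0.5,-0.1,-0.1,0,0,0,-0.6],[0.5,-0.1,-0.1,0,0,0,-0.74],[0.5,-0.1,-0.1,0,0,0,-0.86],[0.5,-0.1,-0.1,0,0,0,-0.92]])

```text
clock: 6.55
tool_pos: [0.5094, 0.2445, 0.0573]
orientation: [-180.0, -0.1, 18.6]
force: [3.7, 4.0, -3.1]
opening: 0.0098
```

```bash
cat > look.py <<'E'
from mv import *
to()
n=sys.argv[1]; c=(float(sys.argv[2]),float(sys.argv[3])); z=float(sys.argv[4])
w=cams.snapshot('wrist');s=cams.snapshot('side');t=cams.snapshot('top')
r=np.hstack([rect(x,c,z,.07,260,None) for x in (w,s,t)])
cv2.imwrite(f'pics/{n}.png',np.vstack([r,cv2.resize(w['frame'][150:350,180:460,::-1],(780,300)) if 0 else cv2.resize(w['frame'][160:340,85:555,::-1],(780,300))]))
E
python3 look.py g1 .509 .243 .043
```

```text
t 6.55 pos [0.5094 0.2445 0.0573] rpy [-1.7997e+02 -1.1000e-01  1.8580e+01] open 0.0098 F [ 3.7  4.  -3.1] M [ 1.367 -1.38  -0.035] j [ 45.5  19.9 -25.4   0.  -44.6  63.1]
```

View pics/g1.png

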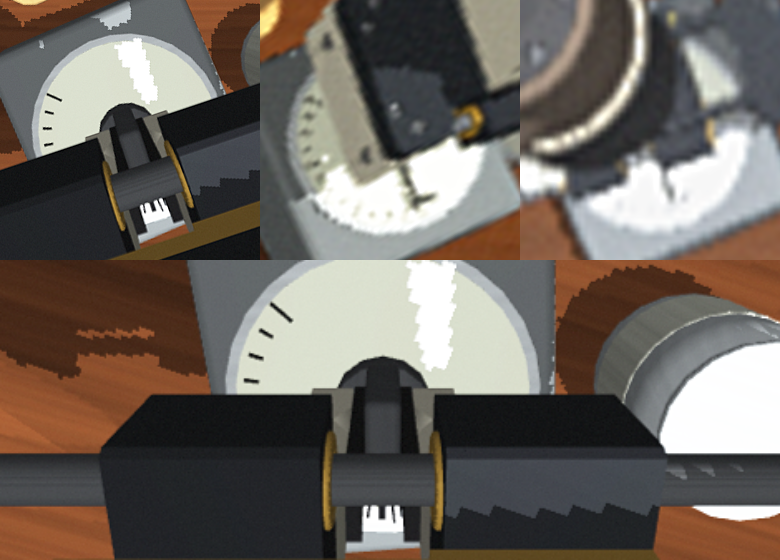

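The side inset shows the pointer close to the pin, and Mz is only friction so far. I'll continue in small steps until I feel the stop.

move_arm(commands=[[0.5,0,0,0,0,0,-0.01],[0.5,0,0,0,0,0,-0.02],[0.5,0,0,0,0,0,-0.03],[0.5,0,0,0,0,0,-0.04],[0.5,0,0,0,0,0,-0.05],[0.5,0,0,0,0,0,-0.06],[0.5,0,0,0,0,0,-0.07],[0.5,0,0,0,0,0,-0.07]])

```text
clock: 7.7
tool_pos: [0.5093, 0.2446, 0.0573]
orientation: [-180.0, -0.1, 22.4]
force: [3.7, 4.0, -4.2]
opening: 0.0098
```

```bash
python3 look.py g2 .509 .243 .043
```

```text
t 7.7 pos [0.5093 0.2446 0.0573] rpy [-1.7997e+02 -1.2000e-01  2.2440e+01] open 0.0098 F [ 3.7  4.  -4.2] M [ 1.414 -1.373 -0.03 ] j [ 45.5  19.9 -25.4   0.  -44.6  66.9]
```

View pics/g2.png

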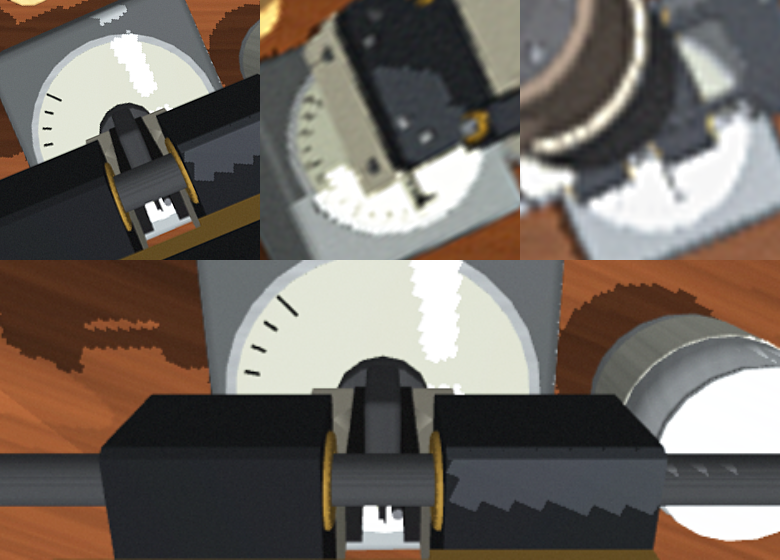

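Still no stop torque. I'll continue.

move_arm(commands=[[0.5,0,0,0,0,0,-0.01],[0.5,0,0,0,0,0,-0.02],[0.5,0,0,0,0,0,-0.03],[0.5,0,0,0,0,0,-0.04],[0.5,0,0,0,0,0,-0.05],[0.5,0,0,0,0,0,-0.05],[0.5,0,0,0,0,0,-0.05],[0.5,0,0,0,0,0,-0.05]])

```text
clock: 8.85
tool_pos: [0.5094, 0.2446, 0.0573]
orientation: [-180.0, -0.1, 25.2]
force: [3.9, 4.3, -2.5]
opening: 0.0099
```

```bash
python3 look.py g3 .509 .243 .043
```

```text
t 8.85 pos [0.5094 0.2446 0.0573] rpy [-1.7996e+02 -1.2000e-01  2.5250e+01] open 0.0099 F [ 3.9  4.3 -2.5] M [ 1.364 -1.324 -0.507] j [ 45.5  19.9 -25.4   0.  -44.6  69.7]
```

View pics/g3.png

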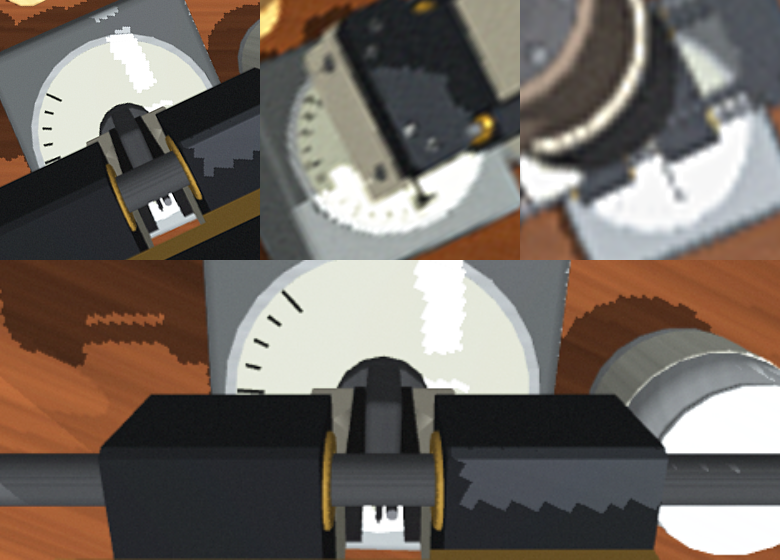

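Mz jumped from -0.03 to -0.51 N m, and the side view shows the pointer against the pin, so the stop is reached. I'll release while still pressed anticlockwise, then lift.

move_arm(commands=[[1.2,0,0,0,0,0,-0.05],[2.4,0,0,0,0,0,-0.05],[3.6,0,0,0,0,0,-0.05],[4.4,0,0,0,0,0,-0.05],[4.4,0,0,-1,0,0,-0.05],[4.4,0,0,-4,0,0,-0.05],[4.4,0,0,-8,0,0,-0.05],[4.4,0,0,-12,0,0,-0.05]])

```text
clock: 10.0
tool_pos: [0.5083, 0.2436, 0.1791]
orientation: [180.0, -0.0, 28.1]
force: [-0.3, 0.1, -0.2]
opening: 0.0442
```

```bash
cat > look2.py <<'E'
from mv import *
to()
n=sys.argv[1]; c=(float(sys.argv[2]),float(sys.argv[3])); z=float(sys.argv[4])
w=cams.snapshot('wrist');
cv2.imwrite(f'pics/{n}.png',np.hstack([rect(w,c,z,.07,400,None),rect(w,c,float(sys.argv[5]),.07,400,None)]))
E
python3 look2.py g4 .509 .243 .043 .08
```

```text
t 10.0 pos [0.5083 0.2436 0.1791] rpy [ 1.7999e+02 -1.0000e-02  2.8140e+01] open 0.0442 F [-0.3  0.1 -0.2] M [-0.05   0.047  0.024] j [ 45.5  12.2 -17.5   0.  -60.3  72.6]
```

View pics/g4.png

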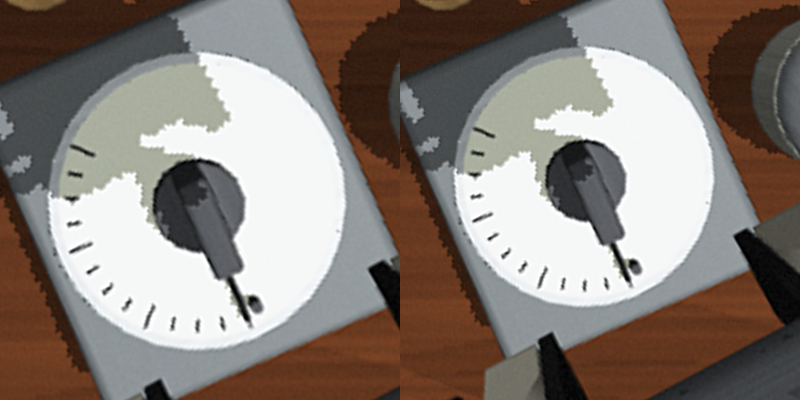

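The pointer covers the zero mark at (248,325) and touches the pin at (254,303). The counter is at zero and stayed there after release. Next, the creaser.

```bash
python3 -c "
from mv import *
to((.5,0,.2,27),(.530,-.2505,.17,27))"
```

```text
t 10.05 pos [0.5108 0.245  0.185 ] rpy [-179.99   -0.48   28.2 ] open 0.0441 F [1.9 1.  5.5] M [ 0.167 -0.387 -0.01 ] j [ 45.5  11.9 -17.1   0.1 -60.5  72.6]
[-12.52  21.08  -1.61] [-0.0003 -0.0083  0.021 ]
[-21.74  44.58   1.31] [-0.0003 -0.0083  0.021 ]
```

move_arm(commands=[[4.4,-2.5,4.2,-1,0,0,0],[4.4,-5,8.4,-2,0,0,0],[4.4,-7.5,12.6,-2,0,0,0],[4.4,-10,16.8,-2,0,0,0],[4.4,-12.5,21,-2,0,0,0.01],[4.4,-14.5,26,-2,0,0,0.02],[4.4,-16.5,31,-2,0,0,0.02],[4.4,-18.5,36,-2,0,0,0.02]])

```text
clock: 11.05
tool_pos: [0.5151, -0.1627, 0.198]
orientation: [180.0, -0.1, 27.0]
force: [0.8, 0.3, -0.6]
opening: 0.0444
```

```bash
python3 -c "
from mv import *
to((.530,-.2505,.17,27))"
```

```text
t 11.05 pos [ 0.5151 -0.1627  0.198 ] rpy [ 1.7997e+02 -6.0000e-02  2.7000e+01] open 0.0444 F [ 0.8  0.3 -0.6] M [-0.056 -0.024  0.011] j [  3.3   9.1 -18.8   0.  -62.  113.7]
[-2.66  8.5   2.8 ] [ 0.0006 -0.001   0.0001]
```

move_arm(commands=[[4.4,-0.6,1.8,0.5,0,0,0],[4.4,-1.2,3.8,1,0,0,0],[4.4,-1.8,5.8,1.6,0,0,0],[4.4,-2.3,7.4,2.2,0,0,0],[4.4,-2.7,8.5,2.8,0,0,0],[4.4,-2.7,8.5,2.8,0,0,0],[4.4,-2.7,8.5,2.8,0,0,0],[4.4,-2.7,8.5,2.8,0,0,0]])

```text
clock: 12.05
tool_pos: [0.5298, -0.2484, 0.1695]
orientation: [180.0, -0.0, 27.0]
force: [-0.1, -0.7, 0.5]
opening: 0.0441
```

```bash
python3 look2.py k1 .530 -.2505 .038 .077
```

```text
t 12.05 pos [ 0.5298 -0.2484  0.1695] rpy [ 1.7998e+02 -3.0000e-02  2.7030e+01] open 0.0441 F [-0.1 -0.7  0.5] M [-0.133  0.135  0.03 ] j [ -6.   14.6 -15.6   0.  -59.7 123. ]
```

View pics/k1.png

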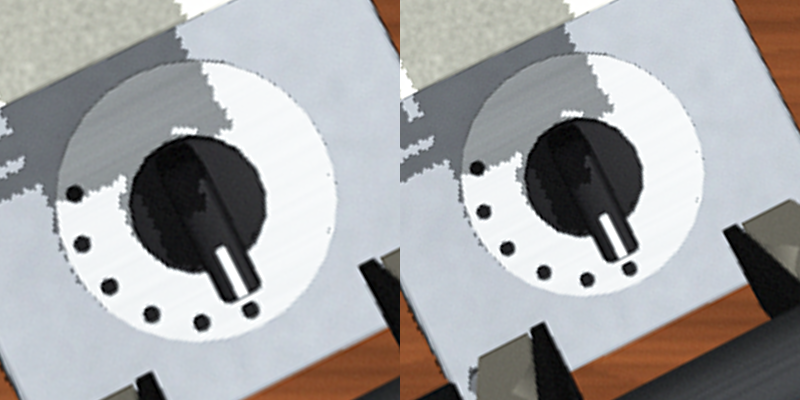

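The plate centre comes out at (0.5297, -0.2494), with the bar yaw about 26.6° and the pointer on the home mark at (251,310). The third mark at (109,286) is 72.3° clockwise from home, as expected. I'll descend.

move_arm(commands=[[4.4,0,0,2,0,0,0],[4.4,0,0,4,0,0,0.01],[4.4,0,0,6,0,0,0.01],[4.4,0,0,8,0,0,0.01],[4.4,0,0,10,0,0,0.01],[4.4,0,0,11.4,0,0,0.01],[4.4,0,0,11.9,0,0,0.01],[4.4,0,0,11.9,0,0,0.01]])

```text
clock: 13.1
tool_pos: [0.5297, -0.2489, 0.0502]
orientation: [180.0, 0.0, 26.4]
force: [-0.3, -0.2, -0.3]
opening: 0.0443
```

```bash
python3 -c "
from mv import *
to((.5297,-.2494,.051,26.6))
w=cams.snapshot('wrist');cv2.imwrite('pics/k2.png',w['frame'][:,:,::-1])
"
```

```text
t 13.1 pos [ 0.5297 -0.2489  0.0502] rpy [1.800e+02 1.000e-02 2.644e+01] open 0.0443 F [-0.3 -0.2 -0.3] M [-0.088  0.095 -0.049] j [ -6.   22.  -23.1   0.  -44.9 122.5]
[-0.03  0.04 -0.08] [ 0.0001  0.0001 -0.0028]
```

View pics/k2.png

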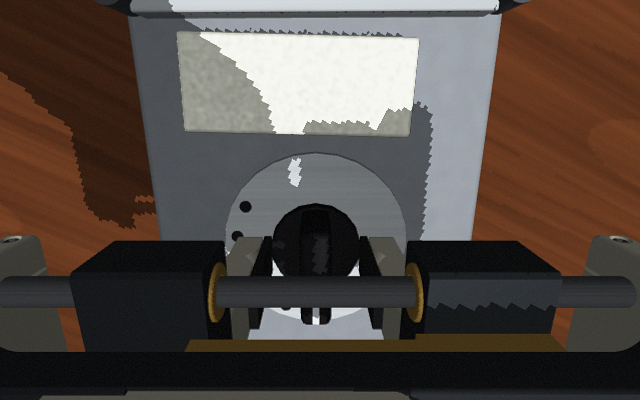

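The bar is centred between the fingers at (315,245). I'll close on it.

move_arm(commands=[[3,0,0,0,0,0,0],[2,0,0,0,0,0,0],[1.2,0,0,0,0,0,0],[0.8,0,0,0,0,0,0],[0.8,0,0,0,0,0,0],[0.8,0,0,0,0,0,0],[0.8,0,0,0,0,0,0],[0.8,0,0,0,0,0,0]])

```text
clock: 14.15
tool_pos: [0.5297, -0.2489, 0.0503]
orientation: [180.0, -0.0, 26.4]
force: [-1.2, -0.8, 2.8]
opening: 0.0141
```

```bash
python3 -c "
from mv import *
to()"
```

```text
t 14.15 pos [ 0.5297 -0.2489  0.0503] rpy [ 1.7999e+02 -1.0000e-02  2.6430e+01] open 0.0141 F [-1.2 -0.8  2.8] M [-0.294  0.294  0.061] j [ -6.   22.  -23.1   0.  -44.9 122.5]
```

Gripped at 14.1 mm with small forces. First click: turn 24° clockwise.

move_arm(commands=[[0.8,0,0,0,0,0,0.06],[0.8,0,0,0,0,0,0.12],[0.8,0,0,0,0,0,0.18],[0.8,0,0,0,0,0,0.24],[0.8,0,0,0,0,0,0.3],[0.8,0,0,0,0,0,0.36],[0.8,0,0,0,0,0,0.42],[0.8,0,0,0,0,0,0.42]])

```text
clock: 15.15
tool_pos: [0.5298, -0.2492, 0.0503]
orientation: [180.0, -0.0, 2.4]
force: [-0.2, -1.4, 1.9]
opening: 0.0136
```

```bash
python3 look.py k3 .5297 -.2492 .043
```

```text
t 15.15 pos [ 0.5298 -0.2492  0.0503] rpy [ 1.7997e+02 -2.0000e-02  2.3900e+00] open 0.0136 F [-0.2 -1.4  1.9] M [-1.118  0.259  0.147] j [ -6.1  22.  -23.1   0.  -44.9  98.4]
```

View pics/k3.png

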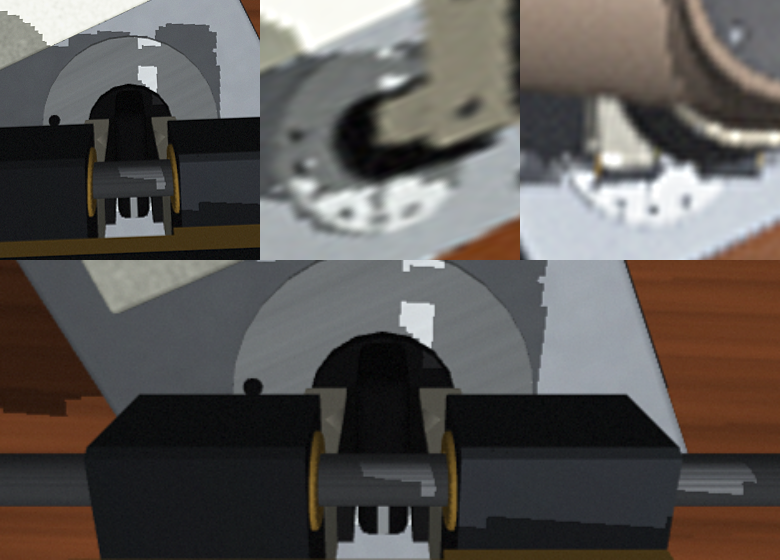

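The knob follows the gripper: the bar is still aligned in the jaws and Mz is 0.15 N m. Second click.

move_arm(commands=[[0.8,0,0,0,0,0,0.06],[0.8,0,0,0,0,0,0.12],[0.8,0,0,0,0,0,0.18],[0.8,0,0,0,0,0,0.24],[0.8,0,0,0,0,0,0.3],[0.8,0,0,0,0,0,0.36],[0.8,0,0,0,0,0,0.42],[0.8,0,0,0,0,0,0.42]])

```text
clock: 16.3
tool_pos: [0.5297, -0.2495, 0.0503]
orientation: [180.0, -0.0, -21.7]
force: [0.1, -6.0, 2.3]
opening: 0.0136
```

```bash
python3 look.py k4 .5297 -.2492 .043
```

```text
t 16.3 pos [ 0.5297 -0.2495  0.0503] rpy [ 1.7997e+02 -3.0000e-02 -2.1690e+01] open 0.0136 F [ 0.1 -6.   2.3] M [-2.003  0.266  0.132] j [ -6.1  22.  -23.1   0.1 -44.9  74.3]
```

View pics/k4.png

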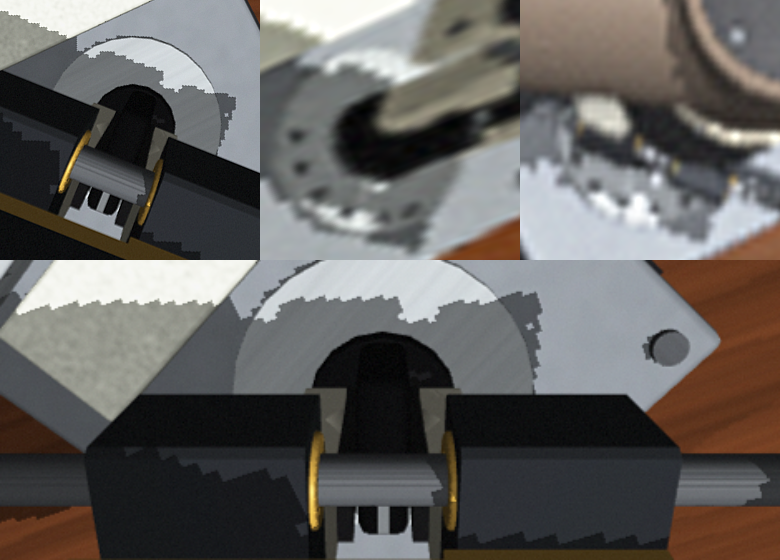

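Second click reached, with the bar still square in the jaws. Third click.

move_arm(commands=[[0.8,0,0,0,0,0,0.06],[0.8,0,0,0,0,0,0.12],[0.8,0,0,0,0,0,0.18],[0.8,0,0,0,0,0,0.24],[0.8,0,0,0,0,0,0.3],[0.8,0,0,0,0,0,0.36],[0.8,0,0,0,0,0,0.42],[0.8,0,0,0,0,0,0.42]])

```text
clock: 17.45
tool_pos: [0.5295, -0.2497, 0.0503]
orientation: [180.0, -0.0, -45.8]
force: [-1.4, -6.5, 1.8]
opening: 0.0139
```

```bash
python3 look.py k5 .5297 -.2492 .043; python3 -c "
from mv import *
to()
s=cams.snapshot('side');t=cams.snapshot('top');cv2.imwrite('pics/t9.png',np.vstack([cv2.resize(x['frame'][:,:,::-1],(480,300)) for x in (s,t)]))
a=np.hstack([rect(x,(.509,.243),.043,.07,300,None) for x in (s,t)]);cv2.imwrite('pics/c9.png',a)"
```

```text
t 17.45 pos [ 0.5295 -0.2497  0.0503] rpy [ 1.7996e+02 -3.0000e-02 -4.5760e+01] open 0.0139 F [-1.4 -6.5  1.8] M [-2.444  0.43   0.177] j [ -6.1  22.  -23.1   0.1 -44.9  50.3]
t 17.6 pos [ 0.5296 -0.2497  0.0503] rpy [ 1.7996e+02 -3.0000e-02 -4.5700e+01] open 0.0139 F [-1.1 -6.9  3.2] M [-2.475  0.413  0.177] j [ -6.1  22.  -23.1   0.1 -44.9  50.3]
```

View pics/k5.png

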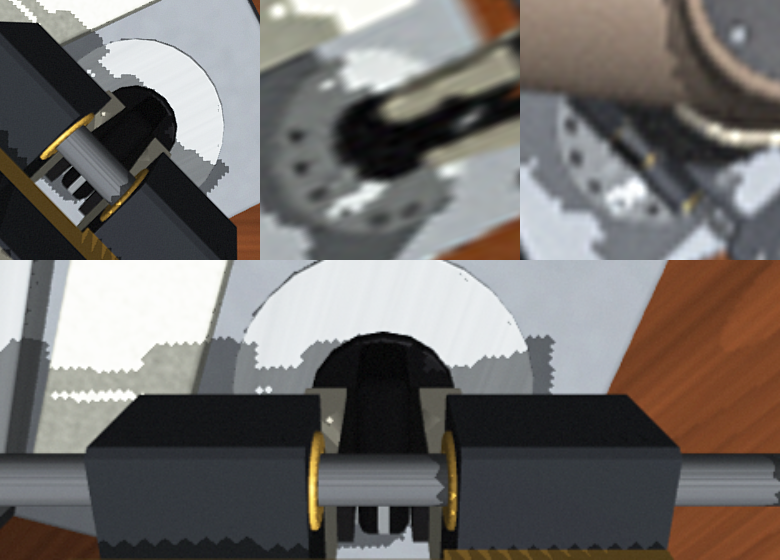

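View pics/t9.png

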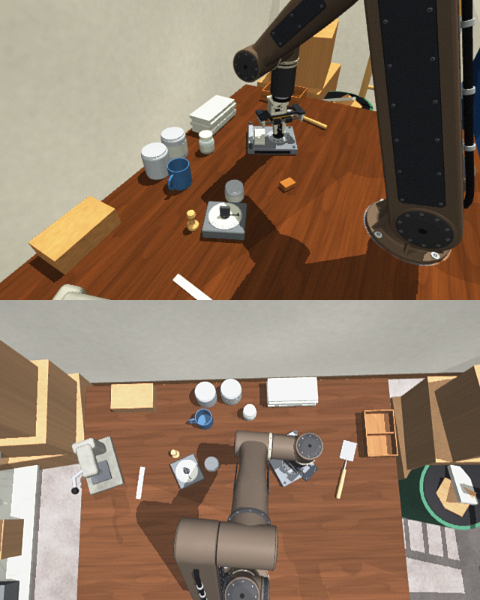

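View pics/c9.png

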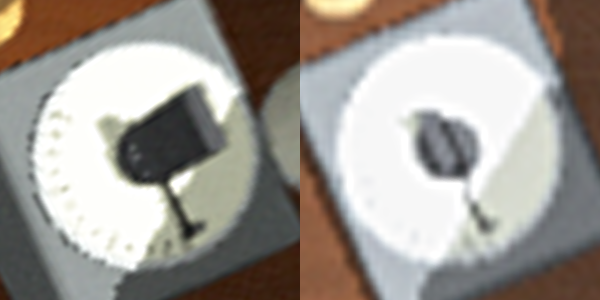

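The gripper has turned 72.2° in total. The pointer sits at the same place in the jaws, (383,517), in all three looks, so it hasn't slipped. Mz is 0.177 N m against 0.155 expected at the third click, and the counter pointer is still at the pin. I'll hand in.

```bash
python3 -c "
from plant import job
print(job.close_job())"
```

```text
the job is handed in; nothing more can be done
None
```

The job is done and handed in at about 17.6 s: the counter is at zero, and the gripper is still holding the creaser's stop knob at the third click.

- **Counter:** I turned the reset knob anticlockwise until it hit the stop, where the turning moment jumped from 0.03 to 0.51 N m. After release, the wrist picture showed the pointer on the zero mark against the pin. The last side and top pictures still showed it there.
- **Creaser:** I turned the stop knob clockwise in one grasp, in three steps of 24°. The gripper turned 72.2° in total, where 72° is the third click and the fourth is 96°. The bar did not slip in the jaws. The moment was 0.177 N m, slightly above the 0.155 N m given for the third click but fitting a knob held there. I did not see the click crests separately: the count rests on the angle and the pictures, because the pointer's stop mark was hidden under the gripper at the end.
- **Loose items:** the last pictures show no bystander visibly moved. This was by eye, not measured, and the arm partly hid the creaser, so the card block was only partly visible. The highest force I read was about 8 N, far below the limits. No check failed.

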